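Close up the air dryer: click in its cartridge, tighten the cover knobs crosswise

ROBOT

A 7-joint arm with a two-finger parallel gripper is mounted at the origin on a cart in front of the work surface, level with it; the furniture and walls round the work are solid. World frame = base frame: x ahead of the robot, y to its left, z up, the work surface at z = 0. Lengths are in m, angles in rad, forces in N, time in s.
With the tool pointing down it reaches from about 0.425 to 0.925 m from the base axis. Payload 6.8 kg.
Tool frame: the origin (TCP) lies midway between the tips of the shut fingers; the grasp point (between the pads) lies 19 mm behind it; z points along the fingers, y is the line along which they close (so a half turn about z gives the same grasp; the last joint's range is limited). The gripper opens to 85 mm and grips with 20 to 120 N. Pads are 22 mm wide; open, the fingers measure 114 mm over their backs; the gripper's body (76 mm by 85 mm) begins 54 mm behind the grasp point. The pads swing forward as they close: fully open they stand 13 mm farther back than shut.
Start: joints at [-1.455, 0.477, 0.022, 1.555, -0.011, 1.109, -0.083], TCP at [0.15, 0.658, 0.231] pointing down, gripper open.
Joint ranges: [-2.96, 2.96], [-0.34, 2.1], [-1.41, 1.46], [0.24, 2.44], [-1.37, 4.51], [0.17, 1.92], [-2.96, 2.96]. Speed limits (rad/s): [2.39, 2.39, 3.14, 3.14, 3.14, 3.14, 3.14].

INTERFACE

Orientations are given as [roll, pitch, yaw] about the fixed x, y, z axes, in that order (R = Rz(yaw) Ry(pitch) Rx(roll)).
In Python, from cell import arm gives the robot as it stands.
- The arm moves only by the tool play_rows, never from a script. Its argument "deltas" is a list of rows, each a list of 3 entries, a list of its own where there are three numbers: the shift along the tool's x, y, z in mm, then the turn, a rotation vector about the tool's x, y, z in degrees, then the opening, from -1 (shut) to 1 (fully open). In form: [[[tx, ty, tz], [ax, ay, az], claw], ...]. A call has 1 to 10 rows; each row is the pose to reach, as a shift and turn from the pose commanded when the call began, along the tool's axes at that moment; what a row does not reach only later rows make up. A row lasts 1/10 s, in which the tool goes at most 50 mm and 8.59 degrees, less where a joint would pass 70% of its speed; a pose out of reach is approached as far as the arm can. A call with a gripper value outside its range is refused whole. The fingers move at their own pace and stop on an object; the grip force is fixed at half the most. Time passes only in rows, so rows that repeat a pose let the fingers close. It gives the time, the measured TCP pose, the force, the opening and the grip force at its end, in the units of the state.
- arm.get_state(): the state, without advancing time (a new reading comes with each control period).
- arm.snapshot(name): name is "side" or "top"; returns a dict with "img" (400x640x3 uint8, red, green, blue), "depth" (400x640 float32, m along the optical axis (not along the pixel's ray), 0 where there is no reading), "intrinsics" (3x3 intrinsics, pixels), "rvec" (rotation vector, rad) and "tvec" (3), from world to camera coordinates, as OpenCV has them. Camera axes: x right, y down, z forward; pixel columns grow to the right and rows downward; lengths in m; the calibration is good to about 2 mm. A picture is of the moment at which its call begins.
- arm.hand_in(): hands the job in; it is judged then, once.
Trained networks look in a picture, given as the dict that the camera call returned (one of the last four; its "shot" number tells which), for a name from the list of things; names that differ only in an ending like _2 or _b are one class to them, and where a whole thing is asked for, a point or a joint stands for the part that bears it (a point fixed in the world has none). Each returns a list of dicts, best first, with "confidence" (0 to 1); they miss things now and then, are a little off and sometimes report something else, mostly with a low value. They report only what shows in the picture. A call takes as long as a camera call. They do not tell look-alikes from the thing itself.
- arm.silhouettes(picture, target): "mask" (400x640 bool, what is visible of it).
- arm.pinpoint(picture, target): "centre" ([x, y, z] in m, in world coordinates, good to about 4 mm: a listed point, or the origin of a listed thing).
The state is a dict: "time": time; "joints": joint angles; "joint_velocities": joint speeds; "joint_efforts": joint torques, N m; "eef_pos": TCP position; "orientation": TCP orientation; "force": force on the tool from outside, world axes, zero at the start; "ft_torque": the same for the moment, N m; "width": finger opening in m; "grip_force": force on a finger pad.
Only numpy, scipy, OpenCV 4.12 (cv2) and the standard library are available. Lean on these libraries where they do the work, as an engineer would, in place of code of your own. Each camera call takes 0.05 s, during which the arm holds its last target. There are 200 camera calls.

TASK

Close up the air dryer on the bench: first push its half-inserted cartridge straight down until it clicks and its cap sits on the collar. Then tighten the cover's four T-knobs clockwise in two passes, each pass crosswise (after the first knob of a pass do the one diagonally opposite, then the other two): in the first pass turn each only until its bar is parallel to the cover's edges, in the second turn each to its stop, where its bar points at the middle of the cover. Leave the bottles and the tin beside it standing where they are.

Things in the scene. Friction and masses are not known exactly. Their poses are not given: they have to be found in the camera images.
- dryer_unit: air dryer fixed to the bench: 166 mm square aluminium casting, 180 mm square grey cover, top at z 82 mm. Origin: centre of its underside on the bench, z up, x and y along the cover's edges. Four black T-knobs at x, y = +-60.1 mm (85 mm from the centre), a to d in turn round the ring (c across from a, d from b). Air ports at z 36 on its +x and -x sides reach x = +-113 mm
- well_rim (a point): centre of the cartridge well in the middle of the cover, at the rim of its collar, 94 mm above the bench. Collar 70 mm along the dryer's x, 55 mm along y; well 53 x 39 mm inside. Room beyond: bins on the back wall reach out to world x 0.70 m, 0.25 to 0.33 m above the bench, for y below 0.26 m; a pull switch hangs at x 0.39, y -0.21, z 0.82 m: keep the gripper and elbow clear
- gauge_top (a point): centre of the dial of the round pressure gauge, 32 mm across, that stands on the cover at its +x side, 73 mm from the middle; 123 mm above the bench. Fixed; fully open fingers hit it beside the knobs next to it
- cartridge: loose grey block 50 x 36 mm, black cap 60 x 46 x 12 mm on top, 92 mm tall, 0.2 kg; axes as the dryer. Origin: centre of its underside. It stands halfway down the well on two sprung balls, origin about 55 mm and cap top about 147 mm above the bench. Pushed down about 41 mm with 10 to 20 N the balls snap into its side grooves and the cap meets the collar: origin 14 mm, cap top 106 mm above the bench
- knob_a (a joint): angle (rad) of T-knob a, at the +x +y corner of the dryer. Grows clockwise seen from above (tightening). 0: bar across the corner, at right angles to the line to the cover's middle; 0.785: bar parallel to cover edges; 1.571 (hard stop): bar points at the cover's middle. Turns stiffly (about 0.12 N m) and stays where left; starts loose, between -0.3 and 0.3
- knob_b (a joint): angle (rad) of T-knob b, at the -x +y corner of the dryer. Grows clockwise seen from above (tightening). 0: bar across the corner, at right angles to the line to the cover's middle; 0.785: bar parallel to cover edges; 1.571 (hard stop): bar points at the cover's middle. Turns stiffly (about 0.12 N m) and stays where left; starts loose, between -0.3 and 0.3
- knob_c (a joint): angle (rad) of T-knob c, at the -x -y corner of the dryer. Grows clockwise seen from above (tightening). 0: bar across the corner, at right angles to the line to the cover's middle; 0.785: bar parallel to cover edges; 1.571 (hard stop): bar points at the cover's middle. Turns stiffly (about 0.12 N m) and stays where left; starts loose, between -0.3 and 0.3
- knob_d (a joint): angle (rad) of T-knob d, at the +x -y corner of the dryer. Grows clockwise seen from above (tightening). 0: bar across the corner, at right angles to the line to the cover's middle; 0.785: bar parallel to cover edges; 1.571 (hard stop): bar points at the cover's middle. Turns stiffly (about 0.12 N m) and stays where left; starts loose, between -0.3 and 0.3
- knob_a_bar (a point): point on the axis of T-knob a, 120 mm above the bench, 8 mm below the top of its bar; x runs along the bar, z up, and it turns with the knob. Bar 70 mm long, 16 mm wide, from 99 to 128 mm above the bench; under it a round stem 24 mm across down to the cover
- knob_b_bar (a point): point on the axis of T-knob b, 120 mm above the bench, 8 mm below the top of its bar; x runs along the bar, z up, and it turns with the knob. Bar 70 mm long, 16 mm wide, from 99 to 128 mm above the bench; under it a round stem 24 mm across down to the cover
- knob_c_bar (a point): point on the axis of T-knob c, 120 mm above the bench, 8 mm below the top of its bar; x runs along the bar, z up, and it turns with the knob. Bar 70 mm long, 16 mm wide, from 99 to 128 mm above the bench; under it a round stem 24 mm across down to the cover
- knob_d_bar (a point): point on the axis of T-knob d, 120 mm above the bench, 8 mm below the top of its bar; x runs along the bar, z up, and it turns with the knob. Bar 70 mm long, 16 mm wide, from 99 to 128 mm above the bench; under it a round stem 24 mm across down to the cover
- wood_glue: bystander: glue bottle 56 mm across, 173 mm tall, upright by the dryer; origin at the centre of its underside
- oil_bottle: bystander: slim oil bottle 38 mm across, 124 mm tall, upright by the dryer; origin at the centre of its underside
- screw_tin: bystander: round tin 70 mm across, 62 mm tall, upright by the dryer; origin at the centre of its underside
There are look-alikes about, which are no part of the job. Leave any turquoise look-alike of the cartridge alone.

How it is judged:
By the outcome, as a careful person would: the job done as asked, in the order asked, and still so for the second after the job is handed in, with the robot touching nothing.
It also fails if it takes over 72 s, if anything falls off the work surface, if the arm or the gripper's body presses on something with over 40 N, if the wrist force passes 120 N, or if a joint passes its speed limit or range.

## Working session

There is one attempt and no reset: what is moved stays moved. The work goes in short steps, Python scripts to look and compute and a tool call to move; the robot and the scene stay as the last step left them, time stands still between calls to the robot, and variables do not carry over. Pictures are saved under pics/ and viewed, at most 10 in all, crops included, and the job is handed in when it is done.

Besides the shell and the picture viewer there is one more tool, called after "Call:" by a JSON object that holds its "api" and its "payload", one argument or row to a line. play_rows: Moves the arm, as the interface text tells. Its arguments: {"type":"object","properties":{"deltas":{"type":"array","items":{"type":"array"}}},"required":["deltas"]}

```bash
ls; mkdir -p pics; cat > h.py <<'E'
import numpy as np, cv2
from cell import arm
def RT(p):
    return cv2.Rodrigues(np.array(p["rvec"],float))[0], np.array(p["tvec"],float).ravel()
def proj(p,X):
    return cv2.projectPoints(np.array(X,float).reshape(-1,3),np.array(p["rvec"],float),np.array(p["tvec"],float),np.array(p["intrinsics"],float),None)[0].reshape(-1,2)
def cloud(p):
    R,t=RT(p);K=np.array(p["intrinsics"]);d=p["depth"];v,u=np.mgrid[:400,:640]
    X=np.stack([(u-K[0,2])/K[0,0]*d,(v-K[1,2])/K[1,1]*d,d],-1)
    return (X-t)@R
def onplane(p,uv,z):
    R,t=RT(p);K=np.array(p["intrinsics"]);r=np.linalg.inv(K)@np.array([uv[0],uv[1],1.]);c=-R.T@t;r=R.T@r
    return c+r*(z-c[2])/r[2]
def save(p,n,img=None): cv2.imwrite("pics/"+n+".png",(p["img"] if img is None else img)[:,:,::-1])
E
python3 - <<'E'
from h import *
s=arm.get_state(); print({k:np.round(v,3) for k,v in s.items()})
for n in("top","side"):
    p=arm.snapshot(n); save(p,n+"0"); R,t=RT(p); print(n,-R.T@t,R[2])
    for k in["dryer_unit","well_rim","gauge_top","cartridge","knob_a_bar","wood_glue","oil_bottle","screw_tin"]:
        print(k,[(np.round(q["centre"],3).tolist(),round(q["confidence"],2)) for q in arm.pinpoint(p,k)])
E
```

```text
pics
{'time': np.float64(0.0), 'joints': array([-1.455,  0.478,  0.022,  1.556, -0.012,  1.109, -0.083]), 'joint_velocities': array([-0.   ,  0.001,  0.001,  0.001, -0.   ,  0.   ,  0.001]), 'joint_efforts': array([-0.0000e+00, -5.9644e+01,  1.6080e+00, -2.8121e+01,  1.2000e-02,
        9.0000e-03, -0.0000e+00]), 'eef_pos': array([0.15 , 0.658, 0.23 ]), 'orientation': array([-3.14 ,  0.   ,  2.918]), 'force': array([-0.726, -0.353,  1.435]), 'ft_torque': array([-0.034, -0.051,  0.007]), 'grip_force': np.float64(0.0), 'width': np.float64(0.086)}
top [0.31763032 0.21514586 0.99262909] [ 0.20222409  0.01757837 -0.9791815 ]
dryer_unit [([0.535, 0.14, -0.001], 0.86)]
well_rim [([0.529, 0.135, 0.092], 0.6), ([0.58, 0.207, 0.122], 0.17)]
gauge_top [([0.603, 0.151, 0.121], 0.86), ([0.353, 0.093, -0.003], 0.68), ([0.534, 0.136, 0.056], 0.63), ([0.534, 0.137, 0.093], 0.29), ([0.578, 0.21, 0.117], 0.17)]
cartridge [([0.608, 0.334, -0.002], 0.98), ([0.53, 0.137, 0.056], 0.8), ([0.494, 0.338, 0.0], 0.62)]
knob_a_bar [([0.579, 0.205, 0.12], 0.62), ([0.605, 0.152, 0.122], 0.48)]
wood_glue [([0.354, 0.094, -0.0], 0.71)]
oil_bottle [([0.684, 0.164, -0.001], 0.6), ([0.353, 0.092, -0.001], 0.19)]
screw_tin [([0.546, -0.021, 0.004], 0.8), ([0.46, 0.182, 0.119], 0.24)]
side [ 0.29914358 -0.46469076  0.58650019] [ 0.22880934  0.80021535 -0.55434797]
dryer_unit [([0.534, 0.138, -0.002], 0.82)]
well_rim [([0.539, 0.138, 0.093], 0.86)]
gauge_top []
cartridge [([0.54, 0.141, 0.054], 0.73), ([0.611, 0.326, -0.004], 0.55)]
knob_a_bar [([0.583, 0.207, 0.116], 0.87), ([0.488, 0.067, 0.119], 0.49), ([0.542, -0.017, 0.002], 0.18)]
wood_glue [([0.353, 0.094, -0.001], 0.94)]
oil_bottle [([0.69, 0.166, 0.002], 0.97)]
screw_tin [([0.543, -0.018, -0.001], 0.58)]
```

View pics/top0.png

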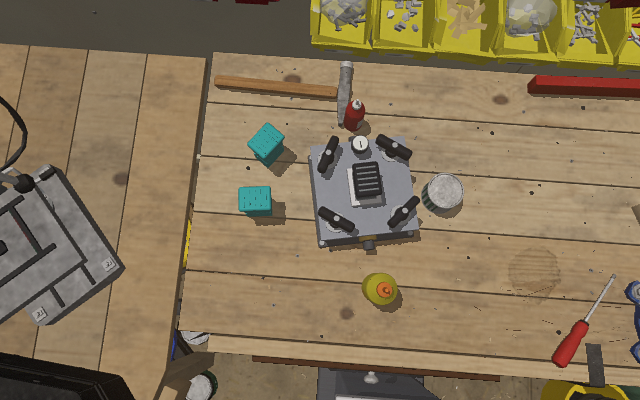

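View pics/side0.png

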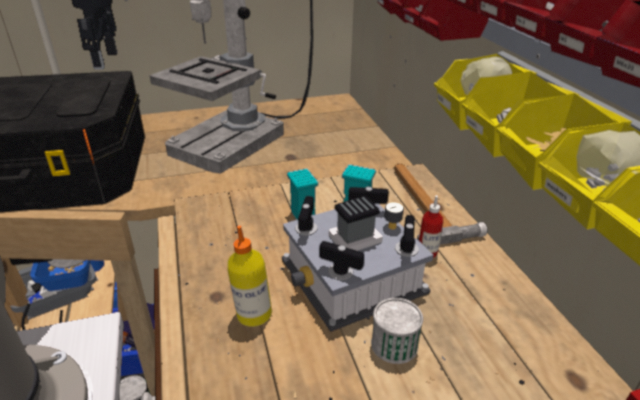

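The top view shows the dryer at about (365,190) with its gauge at (360,144) towards +x. Knob a is at (328,153), b (336,219), c (404,212) and d (394,147). The turquoise decoys are to the left. The side view shows the cartridge standing up in its collar at (357,222). Next I'll measure yaw and bar angles.

```bash
cat > meas.py <<'E'
from h import *
from scipy.optimize import least_squares
def clouds():
    out=[]
    for n in("top","side"):
        p=arm.snapshot(n); X=cloud(p); X[p["depth"]<=0]=9; out.append((n,p,X))
    return out
def near(X,c,r): return np.hypot(X[...,0]-c[0],X[...,1]-c[1])<r
def bars(cl,c0,yaw):
    """angle + centre of each bar from top-surface points"""
    R=np.array([[np.cos(yaw),-np.sin(yaw)],[np.sin(yaw),np.cos(yaw)]])
    for n,p,X in cl:
        for k,(sx,sy) in dict(a=(1,1),b=(-1,1),c=(-1,-1),d=(1,-1)).items():
            c=c0+R@(60.1e-3*np.array([sx,sy]))
            m=near(X,c,.042)&(X[...,2]>.121)&(X[...,2]<.135)
            P=X[m][:,:2]
            if len(P)<20: print(n,k,len(P));continue
            (cc,wh,an)=cv2.minAreaRect((P*1000).astype(np.float32))
            an=np.radians(an if wh[0]>wh[1] else an+90)
            # local bar angle; theta=0 perpendicular to radial; clockwise grows
            rad=np.arctan2(sy,sx)+yaw
            th=(rad+np.pi/2-an+np.pi/2)%np.pi-np.pi/2
            if th<-.6: th+=np.pi
            print(n,k,"n",len(P),"exp",np.round(c*1000),"ctr",np.round(cc),"wh",np.round(wh),"zmed",round(np.median(X[m][:,2])*1000,1),"theta",round(th,2),"worldang",round(np.degrees(an)%180,1))
E
python3 - <<'E'
from meas import *
cl=clouds()
for n,p,X in cl:
    for lo,hi,r,l in((.076,.088,.14,"cover"),(.14,.153,.06,"cap"),(.09,.098,.045,"collar"),(.118,.128,.0,"g")):
        m=near(X,(.534,.139),r)&(X[...,2]>lo)&(X[...,2]<hi)
        if m.sum()<20: continue
        P=X[m]; rc=cv2.minAreaRect((P[:,:2]*1000).astype(np.float32))
        print(n,l,m.sum(),np.round(rc[0],1),np.round(rc[1],1),round(rc[2],1),"z",round(np.median(P[:,2])*1000,1))
bars(cl,np.array([.534,.139]),np.radians(10))
E
```

```text
top cover 6179 [559.2 141.9] [227.9 180.7] 10.9 z 81.4
top cap 887 [535.8 137.8] [60.3 46.3] 11.0 z 146.2
top collar 319 [536.  137.9] [70.7 55.3] 11.0 z 93.3
side cover 4579 [559.3 140.3] [229.4 183.2] 10.9 z 80.7
side cap 706 [535.2 134.5] [59.6 47.1] 10.7 z 145.3
side collar 417 [536.1 135.3] [71.4 57.6] 11.1 z 92.7
top a n 327 exp [583. 209.] ctr [583. 208.] wh [16. 70.] zmed 126.5 theta -0.27 worldang 160.5
top b n 355 exp [464. 188.] ctr [465. 185.] wh [70. 16.] zmed 126.4 theta -0.18 worldang 65.2
top c n 344 exp [485.  69.] ctr [488.  68.] wh [16. 68.] zmed 126.5 theta 0.14 worldang 136.9
top d n 329 exp [604.  90.] ctr [606.  91.] wh [69. 17.] zmed 126.5 theta -0.1 worldang 60.9
side a n 249 exp [583. 209.] ctr [582. 204.] wh [20. 68.] zmed 125.4 theta -0.19 worldang 156.0
side b n 244 exp [464. 188.] ctr [465. 182.] wh [72. 16.] zmed 125.6 theta -0.17 worldang 64.9
side c n 393 exp [485.  69.] ctr [488.  64.] wh [16. 70.] zmed 125.6 theta 0.08 worldang 140.6
side d n 283 exp [604.  90.] ctr [605.  88.] wh [70. 15.] zmed 125.9 theta -0.18 worldang 65.2
```

```bash
cat > go.py <<'E'
import sys
from h import *
from scipy.spatial.transform import Rotation as Ro
C=np.array([535.6,136.4]); Y=np.radians(11)
def loc(x,y): return C+np.array([[np.cos(Y),-np.sin(Y)],[np.sin(Y),np.cos(Y)]])@[x,y]
L=dict(m=(0,0),a=(60.1,60.1),b=(-60.1,60.1),c=(-60.1,-60.1),d=(60.1,-60.1))
s=arm.get_state(); r,p_,y=s["orientation"]; R=Ro.from_euler("xyz",s["orientation"]).as_matrix()
P=np.array(s["eef_pos"])*1000
print("t",round(s["time"],2),"pos",np.round(P,1),"rpy",np.round(np.degrees(s["orientation"]),1),"F",np.round(s["force"],1),"w",round(s["width"]*1000,1),"q",np.round(s["joints"],2))
for a in sys.argv[1:]:   # name:z:yaw
    n,z,yw=a.split(":"); T=np.append(loc(*L[n]),float(z))
    print(a,"shift",np.round(R.T@(T-P),1),"turn z",round((np.degrees(y)-float(yw)+180)%360-180,1))
E
python3 go.py m:200:137
```

```text
t 1.0 pos [149.8 658.2 231.3] rpy [180.   -0.  167.2] F [ 0.2  0.  -0.6] w 85.8 q [-1.46  0.48  0.02  1.56 -0.01  1.11 -0.08]
m:200:137 shift [-492.  -423.2   31.3] turn z 30.2
```

Call:
{"api": "play_rows", "payload": {
  "deltas": [
    [[-38,-33,0],[0,0,3],-1],
    [[-76,-66,0],[0,0,6],-1],
    [[-114,-98,0],[0,0,9],-1],
    [[-152,-131,0],[0,0,12],-1],
    [[-190,-164,0],[0,0,15],-1],
    [[-228,-196,0],[0,0,18],-1],
    [[-266,-229,0],[0,0,21],-1],
    [[-304,-262,0],[0,0,24],-1],
    [[-342,-294,0],[0,0,27],-1],
    [[-380,-327,0],[0,0,30],-1]
  ]
}}

```text
time: 2.0
eef_pos: [0.448, 0.2544, 0.2318]
orientation: [3.14, -0.0, 2.392]
force: [1.4, 0.6, 0.0]
width: -0.0001
grip_force: 0.0
```

```bash
python3 go.py m:160:137 m:200:137
```

```text
t 2.0 pos [448.  254.4 231.8] rpy [179.9  -0.  137.1] F [1.4 0.6 0. ] w -0.1 q [-0.91  0.21  0.32  1.95 -0.08  0.99  0.27]
m:160:137 shift [-144.5  -26.8   71.7] turn z 0.1
m:200:137 shift [-144.5  -26.8   31.7] turn z 0.1
```

Call:
{"api": "play_rows", "payload": {
  "deltas": [
    [[-48,-9,10],[0,0,0],-1],
    [[-96,-18,20],[0,0,0],-1],
    [[-144,-27,35],[0,0,0],-1],
    [[-144.5,-27,66],[0,0,0],-1],
    [[-144.5,-27,78],[0,0,0],-1],
    [[-144.5,-27,84],[0,0,0],-1],
    [[-144.5,-27,90],[0,0,0],-1],
    [[-144.5,-27,96],[0,0,0],-1],
    [[-144.5,-27,102],[0,0,0],-1]
  ]
}}

```text
time: 2.9
eef_pos: [0.5355, 0.1405, 0.1312]
orientation: [3.138, 0.0, 2.397]
force: [-0.1, -0.4, 6.3]
width: -0.0
grip_force: 3.1
```

```bash
python3 go.py m:106:137
```

```text
t 2.9 pos [535.5 140.5 131.2] rpy [179.8   0.  137.3] F [-0.1 -0.4  6.3] w -0.0 q [-0.65  0.41  0.35  1.96 -0.2   0.8   0.64]
m:106:137 shift [-2.9 -3.  25.2] turn z 0.3
```

Call:
{"api": "play_rows", "payload": {
  "deltas": [
    [[0,0,6],[0,0,0],-1],
    [[0,0,12],[0,0,0],-1],
    [[0,0,18],[0,0,0],-1],
    [[0,0,24],[0,0,0],-1],
    [[0,0,26],[0,0,0],-1],
    [[0,0,26],[0,0,0],-1]
  ]
}}

```text
time: 3.5
eef_pos: [0.5348, 0.1399, 0.106]
orientation: [3.139, -0.002, 2.396]
force: [-9.1, 0.2, 26.3]
width: -0.0002
grip_force: 13.0
```

```bash
python3 go.py m:106:137
```

```text
t 3.5 pos [534.8 139.9 106. ] rpy [ 1.799e+02 -1.000e-01  1.373e+02] F [-9.1  0.2 26.3] w -0.2 q [-0.63  0.45  0.34  1.98 -0.22  0.75  0.66]
m:106:137 shift [-3. -2.  0.] turn z 0.3
```

Call:
{"api": "play_rows", "payload": {
  "deltas": [
    [[0,0,1.5],[0,0,0],-1],
    [[0,0,1.5],[0,0,0],-1],
    [[0,0,-30],[0,0,0],-1],
    [[0,0,-60],[0,0,0],-0.3],
    [[0,0,-60],[0,0,0],-0.3],
    [[0,0,-60],[0,0,0],-0.3]
  ]
}}

```text
time: 4.1
eef_pos: [0.5347, 0.139, 0.1638]
orientation: [3.14, 0.0, 2.395]
force: [-0.0, 0.1, -0.4]
width: 0.0297
grip_force: 0.0
```

```bash
python3 go.py m:160:137; python3 - <<'E'
from meas import *
p=arm.snapshot("side"); X=cloud(p)
m=near(X,(.536,.136),.04)&(X[...,2]>.1)&(X[...,2]<.155)
z=X[m][:,2]; print(m.sum(),np.percentile(z,[5,50,95]))
save(p,"side1",cv2.resize(p["img"][150:350,220:480],None,fx=3,fy=3))
E
python3 go.py a:150:160.5
```

```text
t 4.1 pos [534.7 139.  163.8] rpy [179.9   0.  137.3] F [-0.   0.1 -0.4] w 29.7 q [-0.66  0.37  0.37  1.94 -0.17  0.86  0.62]
m:160:137 shift [-2.4 -1.3  3.8] turn z 0.3
674 [0.10133283 0.10436392 0.10585189]
t 4.15 pos [534.  138.6 162.9] rpy [-180.    -0.   137.2] F [-0.6 -0.6 -0.2] w 30.0 q [-0.66  0.37  0.37  1.94 -0.17  0.86  0.62]
a:150:160.5 shift [10.3 83.4 12.9] turn z -23.3
```

View pics/side1.png

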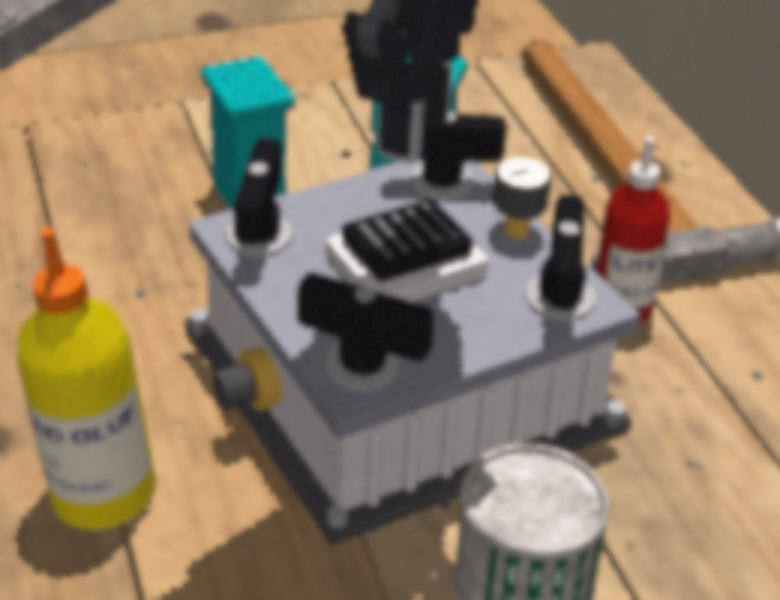

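Seen: the cartridge is seated, with its cap flush on the collar at (410,235) in the crop. Now knob a.

Call:
{"api": "play_rows", "payload": {
  "deltas": [
    [[4,30,5],[0,0,-8],-0.3],
    [[8,60,10],[0,0,-16],-0.3],
    [[10,83,12],[0,0,-23.3],-0.3],
    [[10,83,12],[0,0,-23.3],-0.3]
  ]
}}

```text
time: 4.55
eef_pos: [0.5836, 0.2092, 0.1491]
orientation: [-3.141, -0.002, 2.808]
force: [0.8, 0.6, 0.2]
width: 0.0302
grip_force: 0.0
```

```bash
python3 go.py a:101:160.5
```

```text
t 4.55 pos [583.6 209.2 149.1] rpy [-1.800e+02 -1.000e-01  1.609e+02] F [0.8 0.6 0.2] w 30.2 q [-0.63  0.48  0.25  1.78 -0.15  0.9   0.92]
a:101:160.5 shift [-0.4 -2.3 48.1] turn z 0.4
```

Call:
{"api": "play_rows", "payload": {
  "deltas": [
    [[0,-2,24],[0,0,0],-0.3],
    [[0,-2,48],[0,0,0],-0.3],
    [[0,-2,48],[0,0,0.4],-1],
    [[0,-2,48],[0,0,0.4],-1],
    [[0,-2,48],[0,0,8],-1],
    [[0,-2,48],[0,0,16],-1],
    [[0,-2,48],[0,0,24],-1],
    [[0,-2,48],[0,0,32],-1],
    [[0,-2,48],[0,0,40],-1],
    [[0,-2,48],[0,0,48],-1]
  ]
}}

```text
time: 5.55
eef_pos: [0.5827, 0.2058, 0.1034]
orientation: [3.141, -0.002, 1.957]
force: [-0.5, 5.1, 6.0]
width: 0.015
grip_force: 70.7
```

```bash
python3 go.py a:101:101
```

```text
t 5.55 pos [582.7 205.8 103.4] rpy [ 1.799e+02 -1.000e-01  1.122e+02] F [-0.5  5.1  6. ] w 15.0 q [-0.77  0.57  0.46  1.83 -0.33  0.82  0.24]
a:101:101 shift [0.9 0.8 2.4] turn z 11.2
```

Call:
{"api": "play_rows", "payload": {
  "deltas": [
    [[0,0,0],[0,0,7],-1],
    [[0,0,0],[0,0,11.5],-1],
    [[0,0,0],[0,0,11.5],-1]
  ]
}}

```text
time: 5.85
eef_pos: [0.5822, 0.2056, 0.1034]
orientation: [-3.141, -0.002, 1.76]
force: [-1.7, 4.5, 6.9]
width: 0.0151
grip_force: 71.1
```

```bash
python3 go.py c:150:137
```

```text
t 5.85 pos [582.2 205.6 103.4] rpy [-1.800e+02 -1.000e-01  1.008e+02] F [-1.7  4.5  6.9] w 15.1 q [-0.81  0.58  0.51  1.83 -0.37  0.83  0.07]
c:150:137 shift [-119.4 -118.8  -46.8] turn z -36.2
```

Call:
{"api": "play_rows", "payload": {
  "deltas": [
    [[0,0,0],[0,0,11.5],-0.3],
    [[0,0,-5],[0,0,0],-0.3],
    [[0,0,-48],[0,0,0],-0.3],
    [[-34,-34,-48],[0,0,-8],-0.3],
    [[-68,-68,-48],[0,0,-16],-0.3],
    [[-102,-102,-48],[0,0,-24],-0.3],
    [[-119,-119,-48],[0,0,-32],-0.3],
    [[-119,-119,-48],[0,0,-36.4],-0.3],
    [[-119,-119,-48],[0,0,-36.4],-0.3]
  ]
}}

```text
time: 6.75
eef_pos: [0.4874, 0.0631, 0.1507]
orientation: [-3.14, -0.001, 2.395]
force: [0.1, 0.5, 0.0]
width: 0.0299
grip_force: 0.0
```

```bash
python3 go.py c:101:137; python3 - <<'E'
from meas import *
bars(clouds(),np.array([.5355,.1363]),np.radians(11))
E
```

```text
t 6.75 pos [487.4  63.1 150.7] rpy [-1.799e+02 -1.000e-01  1.372e+02] F [0.1 0.5 0. ] w 29.9 q [-0.63  0.3   0.44  2.09 -0.18  0.79  0.75]
c:101:137 shift [ 1.4  2.6 49.7] turn z 0.2
top a n 330 exp [583. 207.] ctr [583. 208.] wh [16. 69.] zmed 126.6 theta 0.81 worldang 99.8
top b n 351 exp [465. 184.] ctr [465. 186.] wh [70. 16.] zmed 126.4 theta -0.14 worldang 64.2
top c n 217 exp [488.  66.] ctr [479.  76.] wh [16. 44.] zmed 126.4 theta 0.16 worldang 136.8
top d n 330 exp [606.  89.] ctr [606.  91.] wh [69. 17.] zmed 126.5 theta -0.13 worldang 63.7
side a n 130 exp [583. 207.] ctr [585. 193.] wh [16. 45.] zmed 125.5 theta 0.86 worldang 97.0
side b n 242 exp [465. 184.] ctr [465. 183.] wh [69. 16.] zmed 125.5 theta -0.16 worldang 65.3
side c n 382 exp [488.  66.] ctr [488.  64.] wh [17. 69.] zmed 125.6 theta 0.11 worldang 139.6
side d n 288 exp [606.  89.] ctr [605.  88.] wh [70. 15.] zmed 126.0 theta -0.16 worldang 65.2
```

Call:
{"api": "play_rows", "payload": {
  "deltas": [
    [[1,2.5,24],[0,0,-1],-0.3],
    [[1,2.5,48],[0,0,-1],-0.3],
    [[1,2.5,48],[0,0,-1],-1],
    [[1,2.5,48],[0,0,0],-1],
    [[1,2.5,48],[0,0,8],-1],
    [[1,2.5,48],[0,0,16],-1],
    [[1,2.5,48],[0,0,24],-1],
    [[1,2.5,48],[0,0,31],-1],
    [[1,2.5,48],[0,0,36],-1],
    [[1,2.5,48],[0,0,36],-1]
  ]
}}

```text
time: 7.85
eef_pos: [0.4867, 0.0664, 0.1005]
orientation: [-3.135, 0.003, 1.766]
force: [5.6, -1.4, -36.5]
width: 0.019
grip_force: 59.8
```

```bash
python3 go.py c:101:101 b:150:65
```

```text
t 7.85 pos [486.7  66.4 100.5] rpy [-179.6    0.2  101.2] F [  5.6  -1.4 -36.5] w 19.0 q [-0.73  0.41  0.57  2.13 -0.34  0.7   0.27]
c:101:101 shift [-0.8  1.2 -0.5] turn z 0.2
b:150:65 shift [119.3   1.3 -49.8] turn z 36.2
```

Call:
{"api": "play_rows", "payload": {
  "deltas": [
    [[0,0,0],[0,0,0],-0.3],
    [[0,0,0],[0,0,0],-0.3],
    [[0,0,-20],[0,0,0],-0.3],
    [[0,0,-52],[0,0,0],-0.3],
    [[40,0,-52],[0,0,8],-0.3],
    [[80,0,-52],[0,0,16],-0.3],
    [[119,0,-52],[0,0,24],-0.3],
    [[119,0,-52],[0,0,32],-0.3],
    [[119,0,-52],[0,0,36],-0.3],
    [[119,0,-52],[0,0,36],-0.3]
  ]
}}

```text
time: 8.85
eef_pos: [0.4671, 0.1846, 0.1565]
orientation: [3.141, -0.002, 1.141]
force: [-0.5, 0.3, -0.6]
width: 0.03
grip_force: 0.0
```

```bash
python3 - <<'E'
from meas import *
bars(clouds(),np.array([.5355,.1363]),np.radians(11))
E
python3 go.py b:104:65
```

```text
top a 0
top b 0
top c n 61 exp [488.  66.] ctr [493.  41.] wh [14. 15.] zmed 126.5 theta 0.87 worldang 96.1
top d n 28 exp [606.  89.] ctr [594.  63.] wh [17.  7.] zmed 126.3 theta 0.82 worldang 9.3
side a n 221 exp [583. 207.] ctr [583. 204.] wh [16. 70.] zmed 125.4 theta 0.8 worldang 100.0
side b n 244 exp [465. 184.] ctr [465. 183.] wh [69. 16.] zmed 125.6 theta -0.15 worldang 64.8
side c n 362 exp [488.  66.] ctr [487.  65.] wh [15. 69.] zmed 125.6 theta 0.79 worldang 100.9
side d n 284 exp [606.  89.] ctr [605.  88.] wh [69. 15.] zmed 125.9 theta -0.16 worldang 65.3
t 8.95 pos [467.  183.8 156.2] rpy [ 1.80e+02 -1.00e-01  6.55e+01] F [-0.8  0.1  0.4] w 29.8 q [-1.11  0.36  0.76  2.08 -0.33  0.83 -0.59]
b:104:65 shift [-0.8 -1.7 52.2] turn z 0.5
```

Call:
{"api": "play_rows", "payload": {
  "deltas": [
    [[-1,-1.5,26],[0,0,0],-0.3],
    [[-1,-1.5,52],[0,0,0],-0.3],
    [[-1,-1.5,52],[0,0,0],-1],
    [[-1,-1.5,52],[0,0,0],-1],
    [[-1,-1.5,52],[0,0,8],-1],
    [[-1,-1.5,52],[0,0,16],-1],
    [[-1,-1.5,52],[0,0,24],-1],
    [[-1,-1.5,52],[0,0,32],-1],
    [[-1,-1.5,52],[0,0,40],-1]
  ]
}}

```text
time: 9.85
eef_pos: [0.4612, 0.184, 0.1014]
orientation: [-3.14, 0.006, 0.44]
force: [2.8, 5.6, -36.5]
width: 0.0184
grip_force: 60.1
```

```bash
python3 go.py b:104:11
```

```text
t 9.85 pos [461.2 184.  101.4] rpy [-179.9    0.3   25.2] F [  2.8   5.6 -36.5] w 18.4 q [-1.18  0.51  0.87  2.13 -0.57  0.76 -1.07]
b:104:11 shift [ 3.5  1.8 -2.7] turn z 14.2
```

Call:
{"api": "play_rows", "payload": {
  "deltas": [
    [[0,0,0],[0,0,8],-1],
    [[0,0,0],[0,0,14.2],-1],
    [[0,0,0],[0,0,14.2],-1]
  ]
}}

```text
time: 10.15
eef_pos: [0.4609, 0.1847, 0.1013]
orientation: [-3.141, 0.006, 0.195]
force: [1.6, 5.3, -33.1]
width: 0.0185
grip_force: 60.9
```

```bash
python3 go.py d:156:65
```

```text
t 10.15 pos [460.9 184.7 101.3] rpy [-180.     0.4   11.2] F [  1.6   5.3 -33.1] w 18.5 q [-1.22  0.54  0.94  2.13 -0.63  0.78 -1.26]
d:156:65 shift [123.4 122.2 -55.5] turn z -53.8
```

Call:
{"api": "play_rows", "payload": {
  "deltas": [
    [[0,0,0],[0,0,14.2],-0.3],
    [[0,0,0],[0,0,14.2],-0.3],
    [[0,0,-25],[0,0,14.2],-0.3],
    [[0,0,-56],[0,0,8],-0.3],
    [[34,34,-56],[0,0,0],-0.3],
    [[68,68,-56],[0,0,-8],-0.3],
    [[102,102,-56],[0,0,-16],-0.3],
    [[123,122,-56],[0,0,-24],-0.3],
    [[123,122,-56],[0,0,-32],-0.3],
    [[123,122,-56],[0,0,-40],-0.3]
  ]
}}

```text
time: 11.15
eef_pos: [0.6104, 0.0854, 0.1612]
orientation: [3.14, -0.001, 0.897]
force: [-0.2, -0.2, -0.4]
width: 0.03
grip_force: 0.0
```

```bash
python3 - <<'E'
from meas import *
bars(clouds(),np.array([.5355,.1363]),np.radians(11))
E
python3 go.py d:107:64
```

```text
top a n 332 exp [583. 207.] ctr [583. 208.] wh [17. 69.] zmed 126.5 theta 0.82 worldang 99.2
top b n 350 exp [465. 184.] ctr [465. 185.] wh [70. 16.] zmed 126.3 theta 0.78 worldang 11.2
top c n 47 exp [488.  66.] ctr [483.  98.] wh [10. 16.] zmed 125.9 theta -0.51 worldang 175.5
top d n 27 exp [606.  89.] ctr [611. 101.] wh [45. 14.] zmed 125.5 theta -0.09 worldang 61.4
side a n 223 exp [583. 207.] ctr [583. 205.] wh [19. 68.] zmed 125.5 theta 0.8 worldang 100.2
side b n 288 exp [465. 184.] ctr [465. 182.] wh [69. 17.] zmed 125.4 theta 0.78 worldang 11.1
side c n 361 exp [488.  66.] ctr [487.  65.] wh [16. 70.] zmed 125.8 theta 0.77 worldang 102.0
side d n 286 exp [606.  89.] ctr [605.  87.] wh [69. 15.] zmed 125.9 theta -0.16 worldang 65.4
t 11.25 pos [609.7  86.4 161.2] rpy [ 1.80e+02 -1.00e-01  5.12e+01] F [-0.6 -0.5  0.4] w 30.0 q [-0.78  0.55  0.75  1.81 -0.45  0.96 -0.52]
d:107:64 shift [-0.5 -4.4 54.2] turn z -12.8
```

Call:
{"api": "play_rows", "payload": {
  "deltas": [
    [[0,-4,10],[0,0,-8],-0.3],
    [[-0.5,-4,20],[0,0,-13],-0.3],
    [[-0.5,-4,54],[0,0,-13],-0.3],
    [[-0.5,-4,54],[0,0,-13],-1],
    [[-0.5,-4,54],[0,0,-13],-1],
    [[-0.5,-4,54],[0,0,-5],-1],
    [[-0.5,-4,54],[0,0,3],-1],
    [[-0.5,-4,54],[0,0,11],-1],
    [[-0.5,-4,54],[0,0,19],-1],
    [[-0.5,-4,54],[0,0,27],-1]
  ]
}}

```text
time: 12.25
eef_pos: [0.6038, 0.0899, 0.104]
orientation: [-3.141, 0.003, 0.416]
force: [4.4, -0.7, -27.5]
width: 0.0147
grip_force: 60.5
```

```bash
python3 go.py d:107:11
```

```text
t 12.25 pos [603.8  89.9 104. ] rpy [-180.     0.2   23.8] F [  4.4  -0.7 -27.5] w 14.7 q [-0.83  0.67  0.82  1.86 -0.62  0.9  -0.86]
d:107:11 shift [ 1.7  1.9 -3. ] turn z 12.8
```

Call:
{"api": "play_rows", "payload": {
  "deltas": [
    [[0,0,0],[0,0,8],-1],
    [[0,0,0],[0,0,12.8],-1],
    [[0,0,0],[0,0,12.8],-1]
  ]
}}

```text
time: 12.55
eef_pos: [0.6037, 0.0901, 0.104]
orientation: [3.141, 0.004, 0.197]
force: [4.2, 0.2, -24.7]
width: 0.0148
grip_force: 60.7
```

```bash
python3 go.py b:156:11
```

```text
t 12.55 pos [603.7  90.1 104. ] rpy [180.    0.2  11.3] F [  4.2   0.2 -24.7] w 14.8 q [-0.86  0.69  0.88  1.86 -0.66  0.92 -1.04]
b:156:11 shift [-117.7 -119.1  -51.6] turn z 0.3
```

Call:
{"api": "play_rows", "payload": {
  "deltas": [
    [[0,0,0],[0,0,12.8],-0.3],
    [[0,0,0],[0,0,0],-0.3],
    [[0,0,-25],[0,0,0],-0.3],
    [[0,0,-53],[0,0,0],-0.3],
    [[-34,-34,-53],[0,0,0],-0.3],
    [[-68,-68,-53],[0,0,0],-0.3],
    [[-102,-102,-53],[0,0,0],-0.3],
    [[-118,-119,-53],[0,0,0],-0.3],
    [[-118,-119,-53],[0,0,0],-0.3]
  ]
}}

```text
time: 13.45
eef_pos: [0.4643, 0.186, 0.1598]
orientation: [-3.137, 0.0, 0.205]
force: [0.8, -1.2, 0.2]
width: 0.03
grip_force: 0.0
```

```bash
python3 - <<'E'
from meas import *
bars(clouds(),np.array([.5355,.1363]),np.radians(11))
E
python3 go.py b:107:11
```

```text
top a 0
top b 0
top c n 220 exp [488.  66.] ctr [490.  56.] wh [16. 46.] zmed 126.4 theta 0.79 worldang 100.7
top d 0
side a n 225 exp [583. 207.] ctr [582. 204.] wh [16. 67.] zmed 125.6 theta 0.78 worldang 101.1
side b n 282 exp [465. 184.] ctr [465. 183.] wh [69. 19.] zmed 125.3 theta 0.76 worldang 12.4
side c n 358 exp [488.  66.] ctr [487.  64.] wh [16. 69.] zmed 125.8 theta 0.81 worldang 99.8
side d n 325 exp [606.  89.] ctr [606.  87.] wh [68. 17.] zmed 125.6 theta 0.81 worldang 9.5
t 13.55 pos [467.4 183.7 160.2] rpy [-179.9   -0.2   11.5] F [0.2 1.1 0.4] w 30.0 q [-1.32  0.47  1.06  2.08 -0.53  0.89 -1.32]
b:107:11 shift [-2.3 -0.6 53.2] turn z 0.5
```

Call:
{"api": "play_rows", "payload": {
  "deltas": [
    [[-1.5,0,26],[0,0,0.5],-0.3],
    [[-2,-0.5,53],[0,0,0.5],-0.3],
    [[-2,-0.5,53],[0,0,0.5],-1],
    [[-2,-0.5,53],[0,0,0.5],-1],
    [[-2,-0.5,53],[0,0,8],-1],
    [[-2,-0.5,53],[0,0,16],-1],
    [[-2,-0.5,53],[0,0,24],-1],
    [[-2,-0.5,53],[0,0,32],-1]
  ]
}}

```text
time: 14.35
eef_pos: [0.4635, 0.1853, 0.1045]
orientation: [-3.141, 0.003, -0.363]
force: [4.2, 8.4, -28.7]
width: 0.0145
grip_force: 60.3
```

```bash
python3 go.py b:107:-34
```

```text
t 14.35 pos [463.5 185.3 104.5] rpy [-180.     0.2  -20.8] F [  4.2   8.4 -28.7] w 14.5 q [-1.31  0.63  1.09  2.13 -0.77  0.86 -1.68]
b:107:-34 shift [ 2.   0.6 -2.5] turn z 13.2
```

Call:
{"api": "play_rows", "payload": {
  "deltas": [
    [[0,0,0],[0,0,7],-1],
    [[0,0,0],[0,0,13],-1],
    [[0,0,0],[0,0,17],-1],
    [[0,0,0],[0,0,17],-1]
  ]
}}

```text
time: 14.75
eef_pos: [0.4635, 0.1854, 0.1045]
orientation: [3.14, 0.003, -0.651]
force: [2.6, 6.5, -23.8]
width: 0.0146
grip_force: 71.4
```

```bash
python3 -c "
from h import arm;print(arm.get_state()['ft_torque'])"; python3 go.py d:158:11
```

```text
[ 1.50216985 -0.44216897  1.58219703]
t 14.75 pos [463.5 185.4 104.5] rpy [179.9   0.2 -37.3] F [  2.6   6.5 -23.8] w 14.6 q [-1.34  0.68  1.16  2.13 -0.83  0.9  -1.9 ]
d:158:11 shift [171.7  -9.5 -54. ] turn z -48.3
```

Call:
{"api": "play_rows", "payload": {
  "deltas": [
    [[0,0,0],[0,0,14],-0.3],
    [[0,0,0],[0,0,14],-0.3],
    [[0,0,-25],[0,0,10],-0.3],
    [[0,0,-54],[0,0,2],-0.3],
    [[45,-2,-54],[0,0,-6],-0.3],
    [[90,-5,-54],[0,0,-14],-0.3],
    [[135,-8,-54],[0,0,-22],-0.3],
    [[171,-9.5,-54],[0,0,-30],-0.3],
    [[171,-9.5,-54],[0,0,-38],-0.3],
    [[171,-9.5,-54],[0,0,-46],-0.3]
  ]
}}

```text
time: 15.75
eef_pos: [0.6077, 0.0825, 0.1614]
orientation: [3.14, -0.002, 0.148]
force: [0.1, -0.4, -0.3]
width: 0.03
grip_force: 0.0
```

```bash
python3 - <<'E'
from meas import *
bars(clouds(),np.array([.5355,.1363]),np.radians(11))
E
python3 go.py d:107:11
```

```text
top a n 333 exp [583. 207.] ctr [583. 208.] wh [17. 69.] zmed 126.4 theta 0.78 worldang 101.3
top b n 307 exp [465. 184.] ctr [465. 186.] wh [16. 70.] zmed 126.4 theta 1.58 worldang 145.4
top c 0
top d 0
side a n 221 exp [583. 207.] ctr [583. 204.] wh [16. 67.] zmed 125.4 theta 0.81 worldang 99.4
side b n 280 exp [465. 184.] ctr [466. 183.] wh [18. 67.] zmed 125.4 theta 1.58 worldang 145.6
side c n 363 exp [488.  66.] ctr [487.  65.] wh [16. 69.] zmed 125.7 theta 0.8 worldang 100.4
side d n 329 exp [606.  89.] ctr [605.  87.] wh [69. 16.] zmed 125.6 theta 0.8 worldang 10.4
t 15.85 pos [607.   84.  161.4] rpy [ 1.8e+02 -1.0e-01  8.3e+00] F [ 0.1  1.  -0.6] w 29.9 q [-0.88  0.62  0.93  1.82 -0.58  1.   -1.14]
d:107:11 shift [-0.3 -5.  54.4] turn z -2.7
```

Call:
{"api": "play_rows", "payload": {
  "deltas": [
    [[0,-4,10],[0,0,-3],-0.3],
    [[0,-4.5,30],[0,0,-3],-0.3],
    [[0,-4.5,54],[0,0,-3],-0.3],
    [[0,-4.5,54],[0,0,-3],-1],
    [[0,-4.5,54],[0,0,-3],-1],
    [[0,-4.5,54],[0,0,5],-1],
    [[0,-4.5,54],[0,0,13],-1],
    [[0,-4.5,54],[0,0,21],-1],
    [[0,-4.5,54],[0,0,29],-1]
  ]
}}

```text
time: 16.75
eef_pos: [0.6037, 0.0906, 0.1044]
orientation: [3.14, 0.002, -0.367]
force: [4.3, -2.1, -23.1]
width: 0.0146
grip_force: 60.3
```

```bash
python3 go.py d:107:-34
```

```text
t 16.75 pos [603.7  90.6 104.4] rpy [ 1.799e+02  1.000e-01 -2.100e+01] F [  4.3  -2.1 -23.1] w 14.6 q [-0.92  0.75  0.99  1.86 -0.76  0.96 -1.52]
d:107:-34 shift [ 2.8  0.8 -2.6] turn z 13.0
```

Call:
{"api": "play_rows", "payload": {
  "deltas": [
    [[0,0,0],[0,0,7],-1],
    [[0,0,0],[0,0,13],-1],
    [[0,0,0],[0,0,17],-1],
    [[0,0,0],[0,0,17],-1],
    [[0,0,0],[0,0,14],-0.3],
    [[0,0,0],[0,0,14],-0.3],
    [[0,0,-25],[0,0,10],-0.3],
    [[0,0,-54],[0,0,5],-0.3]
  ]
}}

```text
time: 17.55
eef_pos: [0.6052, 0.0904, 0.1609]
orientation: [-3.141, -0.001, -0.446]
force: [0.1, -0.1, -0.1]
width: 0.0298
grip_force: 0.0
```

```bash
python3 go.py a:158:101
```

```text
t 17.55 pos [605.2  90.4 160.9] rpy [-180.    -0.   -25.5] F [ 0.1 -0.1 -0.1] w 29.8 q [-0.97  0.7   1.08  1.83 -0.71  1.06 -1.63]
a:158:101 shift [-70.2 -95.6   2.9] turn z -126.5
```

Call:
{"api": "play_rows", "payload": {
  "deltas": [
    [[-7,-10,0],[0,0,-8],-0.3],
    [[-14,-20,0],[0,0,-16],-0.3],
    [[-21,-30,0],[0,0,-24],-0.3],
    [[-28,-40,0],[0,0,-32],-0.3],
    [[-35,-50,0],[0,0,-40],-0.3],
    [[-42,-60,0],[0,0,-48],-0.3],
    [[-49,-70,0],[0,0,-56],-0.3],
    [[-56,-80,0],[0,0,-64],-0.3],
    [[-63,-90,0],[0,0,-72],-0.3],
    [[-70,-96,0],[0,0,-80],-0.3]
  ]
}}

```text
time: 18.55
eef_pos: [0.5846, 0.2081, 0.1614]
orientation: [3.14, -0.003, 0.953]
force: [-0.5, 1.0, -1.3]
width: 0.0299
grip_force: 0.0
```

Call:
{"api": "play_rows", "payload": {
  "deltas": [
    [[0,0,0],[0,0,-8],-0.3],
    [[0,0,0],[0,0,-16],-0.3],
    [[0,0,0],[0,0,-24],-0.3],
    [[0,0,0],[0,0,-32],-0.3],
    [[0,0,0],[0,0,-40],-0.3],
    [[0,0,0],[0,0,-46.5],-0.3],
    [[0,0,0],[0,0,-46.5],-0.3]
  ]
}}

```text
time: 19.25
eef_pos: [0.5846, 0.2067, 0.1613]
orientation: [3.138, -0.001, 1.759]
force: [0.2, -0.8, -0.3]
width: 0.0297
grip_force: 0.0
```

```bash
python3 - <<'E'
from meas import *
bars(clouds(),np.array([.5355,.1363]),np.radians(11))
E
python3 go.py a:107:101
```

```text
top a n 28 exp [583. 207.] ctr [577. 239.] wh [14.  5.] zmed 126.2 theta 2.47 worldang 4.3
top b 4
top c 0
top d 0
side a n 228 exp [583. 207.] ctr [582. 205.] wh [16. 69.] zmed 125.6 theta 0.77 worldang 101.6
side b n 291 exp [465. 184.] ctr [465. 182.] wh [17. 68.] zmed 125.3 theta 1.56 worldang 146.9
side c n 356 exp [488.  66.] ctr [488.  64.] wh [15. 70.] zmed 125.7 theta 0.79 worldang 100.6
side d n 337 exp [606.  89.] ctr [606.  87.] wh [18. 69.] zmed 125.6 theta 1.58 worldang 145.7
t 19.35 pos [584.2 207.  160.6] rpy [179.9  -0.  100.6] F [ 0.6 -0.1  0.7] w 29.8 q [-0.82  0.5   0.52  1.79 -0.3   0.93  0.01]
a:107:101 shift [ 0.  -1.2 53.6] turn z -0.4
```

Call:
{"api": "play_rows", "payload": {
  "deltas": [
    [[0,-1,26],[0,0,0],-0.3],
    [[0,-1,53],[0,0,0],-0.3],
    [[0,-1,53],[0,0,0],-1],
    [[0,-1,53],[0,0,0],-1],
    [[0,-1,53],[0,0,8],-1],
    [[0,-1,53],[0,0,16],-1],
    [[0,-1,53],[0,0,24],-1],
    [[0,-1,53],[0,0,32],-1]
  ]
}}

```text
time: 20.15
eef_pos: [0.5812, 0.2071, 0.1047]
orientation: [-3.141, 0.002, 1.195]
force: [5.7, 0.7, -25.3]
width: 0.0148
grip_force: 62.2
```

```bash
python3 go.py a:107:56
```

```text
t 20.15 pos [581.2 207.1 104.7] rpy [-1.799e+02  1.000e-01  6.850e+01] F [  5.7   0.7 -25.3] w 14.8 q [-0.9   0.61  0.63  1.84 -0.46  0.85 -0.42]
a:107:56 shift [ 0.5  1.9 -2.3] turn z 12.5
```

Call:
{"api": "play_rows", "payload": {
  "deltas": [
    [[0,0,0],[0,0,7],-1],
    [[0,0,0],[0,0,13],-1],
    [[0,0,0],[0,0,16.5],-1],
    [[0,0,0],[0,0,16.5],-1],
    [[0,0,0],[0,0,13.5],-0.3],
    [[0,0,0],[0,0,13.5],-0.3],
    [[0,0,-25],[0,0,10],-0.3],
    [[0,0,-54],[0,0,5],-0.3]
  ]
}}

```text
time: 20.95
eef_pos: [0.5821, 0.2072, 0.1615]
orientation: [-3.141, 0.0, 1.115]
force: [0.1, 0.4, 0.4]
width: 0.0296
grip_force: 0.0
```

```bash
python3 go.py c:158:101
```

```text
t 20.95 pos [582.1 207.2 161.5] rpy [-180.     0.    63.9] F [0.1 0.4 0.4] w 29.6 q [-0.95  0.54  0.7   1.8  -0.42  0.96 -0.52]
c:158:101 shift [-168.2  -22.3    3.6] turn z -37.1
```

Call:
{"api": "play_rows", "payload": {
  "deltas": [
    [[-42,-5,0],[0,0,-8],-0.3],
    [[-84,-11,0],[0,0,-16],-0.3],
    [[-126,-16,0],[0,0,-24],-0.3],
    [[-168,-22,0],[0,0,-32],-0.3],
    [[-168,-22,0],[0,0,-37],-0.3],
    [[-168,-22,0],[0,0,-37],-0.3]
  ]
}}

```text
time: 21.55
eef_pos: [0.489, 0.0651, 0.162]
orientation: [3.139, -0.002, 1.757]
force: [0.5, 0.3, 0.6]
width: 0.0303
grip_force: 0.0
```

```bash
python3 - <<'E'
from meas import *
bars(clouds(),np.array([.5355,.1363]),np.radians(11))
E
python3 go.py c:107:101
```

```text
top a n 328 exp [583. 207.] ctr [583. 208.] wh [69. 17.] zmed 126.4 theta 1.57 worldang 56.1
top b n 353 exp [465. 184.] ctr [465. 186.] wh [16. 69.] zmed 126.3 theta 1.57 worldang 145.9
top c n 204 exp [488.  66.] ctr [485.  81.] wh [16. 43.] zmed 126.3 theta 0.78 worldang 101.1
top d n 321 exp [606.  89.] ctr [606.  91.] wh [16. 69.] zmed 126.8 theta 1.57 worldang 145.9
side a 7
side b n 214 exp [465. 184.] ctr [461. 185.] wh [18. 60.] zmed 125.1 theta 1.58 worldang 145.6
side c n 358 exp [488.  66.] ctr [487.  64.] wh [15. 71.] zmed 125.8 theta 0.8 worldang 100.3
side d n 343 exp [606.  89.] ctr [606.  88.] wh [19. 69.] zmed 125.4 theta 1.6 worldang 144.6
t 21.65 pos [489.6  66.7 161.4] rpy [ 1.799e+02 -1.000e-01  1.007e+02] F [ 0.5  0.8 -0.1] w 29.6 q [-0.77  0.3   0.61  2.08 -0.24  0.82  0.17]
c:107:101 shift [-0.6 -1.8 54.4] turn z -0.3
```

Call:
{"api": "play_rows", "payload": {
  "deltas": [
    [[0,-1.5,26],[0,0,0],-0.3],
    [[0,-1.5,54],[0,0,0],-0.3],
    [[0,-1.5,54],[0,0,0],-1],
    [[0,-1.5,54],[0,0,0],-1],
    [[0,-1.5,54],[0,0,8],-1],
    [[0,-1.5,54],[0,0,16],-1],
    [[0,-1.5,54],[0,0,24],-1],
    [[0,-1.5,54],[0,0,32],-1]
  ]
}}

```text
time: 22.45
eef_pos: [0.4861, 0.0667, 0.1048]
orientation: [-3.141, 0.002, 1.197]
force: [8.4, 1.4, -39.3]
width: 0.0147
grip_force: 60.1
```

```bash
python3 go.py c:107:56
```

```text
t 22.45 pos [486.1  66.7 104.8] rpy [-1.80e+02  1.00e-01  6.86e+01] F [  8.4   1.4 -39.3] w 14.7 q [-0.83  0.43  0.71  2.13 -0.42  0.72 -0.22]
c:107:56 shift [ 0.   2.1 -2.2] turn z 12.6
```

Call:
{"api": "play_rows", "payload": {
  "deltas": [
    [[0,0,0],[0,0,7],-1],
    [[0,0,0],[0,0,13],-1],
    [[0,0,0],[0,0,16.5],-1],
    [[0,0,0],[0,0,16.5],-1],
    [[0,0,0],[0,0,13.5],-0.3],
    [[0,0,0],[0,0,13.5],-0.3],
    [[0,0,-25],[0,0,13],-0.3],
    [[0,0,-65],[0,0,13],-0.3],
    [[0,0,-110],[0,0,13],-0.3],
    [[0,0,-125],[0,0,13],-0.3]
  ]
}}

```text
time: 23.45
eef_pos: [0.4897, 0.0657, 0.2362]
orientation: [3.138, -0.006, 0.972]
force: [0.3, -0.5, 0.3]
width: 0.0302
grip_force: 0.0
```

```bash
python3 - <<'E'
from meas import *
cl=clouds();bars(cl,np.array([.5355,.1363]),np.radians(11))
for n,p,X in cl:
    m=near(X,(.536,.136),.025)&(X[...,2]>.09)&(X[...,2]<.155)
    if m.sum(): print(n,m.sum(),np.percentile(X[m][:,2],[5,50,95]))
    for k in["wood_glue","oil_bottle","screw_tin"]: print(k,[np.round(q["centre"],3) for q in arm.pinpoint(p,k)][:1])
save(cl[1][1],"side2",cv2.resize(cl[1][1]["img"][150:350,220:480],None,fx=3,fy=3))
E
```

```text
top a n 332 exp [583. 207.] ctr [583. 208.] wh [69. 17.] zmed 126.5 theta 1.58 worldang 55.6
top b n 349 exp [465. 184.] ctr [465. 185.] wh [16. 70.] zmed 126.5 theta 1.57 worldang 145.9
top c n 171 exp [488.  66.] ctr [488.  67.] wh [69. 16.] zmed 126.3 theta 1.59 worldang 54.7
top d n 317 exp [606.  89.] ctr [606.  91.] wh [16. 69.] zmed 126.8 theta 1.58 worldang 145.7
side a n 212 exp [583. 207.] ctr [583. 205.] wh [71. 16.] zmed 125.7 theta 1.58 worldang 55.5
side b n 282 exp [465. 184.] ctr [466. 182.] wh [17. 67.] zmed 125.4 theta 1.6 worldang 144.5
side c n 338 exp [488.  66.] ctr [487.  64.] wh [69. 16.] zmed 125.9 theta 1.58 worldang 55.5
side d n 339 exp [606.  89.] ctr [606.  87.] wh [18. 69.] zmed 125.5 theta 1.59 worldang 145.1
top 567 [0.10185601 0.10531508 0.1082007 ]
wood_glue [array([ 0.351,  0.094, -0.002])]
oil_bottle [array([ 0.686,  0.164, -0.002])]
screw_tin [array([ 0.544, -0.02 ,  0.004])]
side 522 [0.09333282 0.10445813 0.10613726]
wood_glue [array([ 0.353,  0.094, -0.005])]
oil_bottle [array([0.687, 0.164, 0.003])]
screw_tin [array([ 0.546, -0.016, -0.001])]
```

View pics/side2.png

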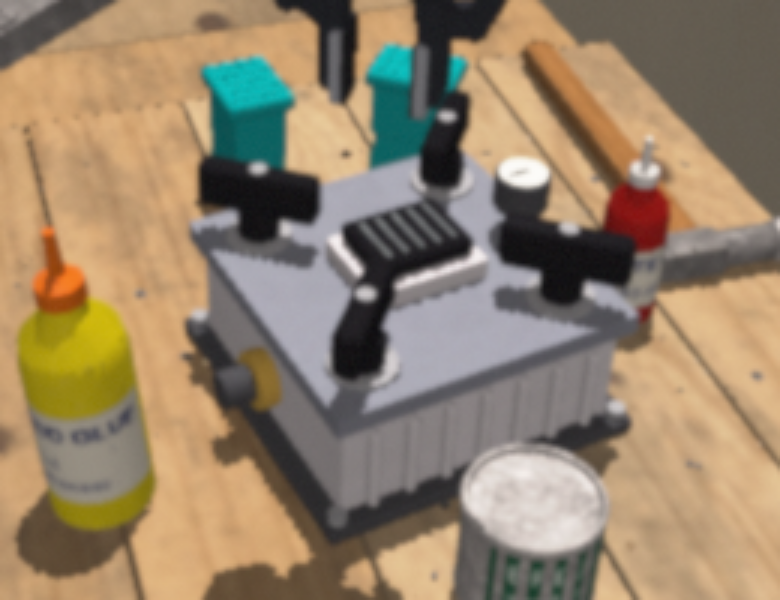

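The crop shows the cap flush on the collar at (410,235). All four bars point at the middle of the cover, the bottles and tin haven't moved, and the gripper is clear above.

```bash
python3 -c "
from cell import arm;print(arm.hand_in())"
```

```text
the job is handed in; nothing more can be done
None
```

The job is handed in: the cartridge is seated on its collar, all four knobs were tightened crosswise in two passes (a, c, b, d, then b, d, a, c) to their stops, and the bottles and tin stand where they were.

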